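# Fit the beater into the kitchen machine and keep it pressed home

### The arm

A 6-joint arm with a two-finger parallel gripper is mounted at the origin on the work surface. World frame = base frame: x ahead of the robot, y to its left, z up, the work surface at z = 0. Lengths are in mm, angles in rad, forces in N, time in s.
With the tool pointing down it reaches from about 325 to 1000 mm from the base axis. Payload 5.1 kg.
Tool frame: the origin (TCP) lies at the very end of the fingers, on their centre line; the grasp point (between the pads) lies 19 mm behind it; z points along the fingers, y is the direction in which the jaws open and shut (so a half turn about z gives the same grasp; the last joint's range is limited). The gripper opens to 85 mm and grips with 20 to 120 N. Pads are 22 mm wide; open, the fingers measure 114 mm over their backs; the gripper's body (76 mm by 85 mm) begins 54 mm behind the grasp point. The pads swing forward as they close: fully open they stand 13 mm farther back than shut.
Start: joints at [-1.213, 0.124, 1.65, -0, 1.367, -0.083], TCP at [277.298, -587.869, 231.322] pointing down, gripper open.
Joint ranges: [-2.61, 2.61], [-1.02, 2.33], [0.03, 2.71], [-1.35, 4.49], [0.32, 2.68], [-2.91, 2.91]. Speed limits (rad/s): [2.57, 2.57, 3.14, 3.14, 3.14, 3.14].

### API

Orientations are given as a unit quaternion [x, y, z, w].
In Python, from plant import bot, imaging gives the robot as it stands.
- The arm moves only by the shell command python3 -m creep 'ROWS'. ROWS is JSON, one flat list of numbers, 7 for each row, row after row: the finger opening in cm, from 0 to 8.54, then the shift along the world's x, y, z in cm, then the turn, a rotation vector about the world's x, y, z in rad. A call has 1 to 5 rows; each row is the pose to reach, as a shift and turn from the pose commanded when the call began; what a row does not reach only later rows make up. A row lasts 1/12 s, in which the tool goes at most 41.7 mm and 7.16 degrees, less where a joint would pass 70% of its speed; a pose out of reach is approached as far as the arm can. A call with a gripper value outside its range is refused whole. The fingers move at their own pace and stop on an object; the grip force is fixed at half the most. Time passes only in rows, so rows that repeat a pose let the fingers close. It gives the time, the measured TCP pose, the force and the opening at its end, in the units of the state.
- bot.sense(): the state, without advancing time (a new reading comes with each control period).
- imaging.snapshot(name): name is "scene" or "top" or "wrist"; returns the picture (420x560x3 uint8, blue, green, red); there is no depth.
- imaging.camera_model(name): a dict with "vfov" (degrees; the focal length in pixels is half the picture's height over the tangent of half this angle, whatever the lens; pixels are square), "cx", "cy" (the principal point, pixels), "k1" (the pictures are not rectified: a ray, as slopes to the right and down, at radius r is drawn at 1 + k1 r^2 times it, then the intrinsics apply), "R" (3x3) and "t" (3): a world point X has camera coordinates R X + t; the wrist camera has in their place "mount" (4x4, takes a point from camera to tool coordinates, whose origin is the TCP and whose axes are the flange's). Camera axes: x right, y down, z forward; pixel columns grow to the right and rows downward; lengths in mm; the calibration is good to about 2 mm. A picture is of the moment at which its call begins: read the wrist's pose just before it. camera_model takes no time and is no camera call.
- bot.close_job(): hands the job in, once; it reports no verdict.
The state is a dict: "time_s": time; "joints": joint angles; "qvel": joint speeds; "joint_efforts": joint torques, N m; "ee_pos": TCP position; "tool_rot": TCP orientation; "force": force on the tool from outside, world axes, zero at the start; "torque": the same for the moment, N m; "finger_gap": finger opening in mm.
Only numpy, scipy, OpenCV 4.12 (cv2) and the standard library are available. Lean on these libraries where they do the work, as an engineer would, in place of code of your own. Each camera call takes 0.05 s, during which the arm holds its last target. There are 200 camera calls.

### The job

Pull the black knob of the blue dust cover towards the front of the kitchen machine until the cover is fully open, then take the beater by its red handle out of the wooden stand, turn it until its cross-shaped foot meshes with the drive socket in the machine's top, and push it down against the spring until it is fully home. Finish while still gripping the handle and pressing the beater home: if you let go, the spring lifts it again. Leave the jar, the mug and the spatula where they are.

Things in the scene. Friction and masses are not known exactly. Their poses are not given: they have to be found in the camera images.
- base: White motor base of a kitchen machine, fixed: 220 (x) x 180 (y) x 90 mm high. Origin under its centre, z up; its front with the black dial faces its own -x (towards the robot within about 17 degrees). The drive socket is in its flat top, 30 mm behind the centre (+x), under the dust cover. It stands left or right of the robot's middle, the stand on the other side.
- cover (a joint): Position of the blue dust cover, m: 0 = shut, 0.058 = fully open at its stop; starts at 0 to 0.012. It slides over the base's top towards the front (base -x), takes about 4 N and stays where it is left. The plate is 100 (x) x 48 (y) x 4 mm, 2 to 6 mm above the base's top; shut, it blocks the socket.
- cover_knob (a point): Grip point in the black knob that stands upright near the front end of the cover: a bar 24 mm along the base's x, 14 mm along its y, 30 mm tall above the plate (top 126 mm above the worktop). The point is on its middle axis, 8 mm below its top; axes as the base's. Pinch it from above, fingers closing along the base's y.
- drive (a joint): Turn of the metal drive socket about the vertical, rad, counter-clockwise seen from above, relative to the base; starts within 0.75 either way. It resists turning with about 0.15 N m and stays where it is left.
- socket_mouth (a point): Centre of the drive socket's mouth, level with its metal rim, 91 mm above the worktop; z up, x and y along the slots (turns with the drive). A light metal disc 38 mm across with a cross-shaped hole: two crossed slots 8.4 mm wide, 23 mm long, 24 mm deep. In it, 14 mm below the rim, a black spring pin 8 mm wide: it pushes up with 4 N at first touch, 10 N with the beater home (8 mm down).
- beater: Wire beater, 0.16 to 0.26 kg, upright in the stand at any turn. Origin: centre of the underside of its grey collar (34 mm wide, 6 mm thick), z up the stem. Below: a cross foot, bars 20 x 6 mm along its x and y, 18 mm long, then a 17 x 3.5 mm cross tip to 22 mm. Above: wires 58 mm wide up to 86 mm. Home: collar on the socket's rim (origin at socket_mouth), at any of four quarter turns.
- beater_grip (a point): Grip point in the beater's red handle, on the axis 112 mm above the beater's origin; axes as the beater's. The handle is 32 mm along x, 16 mm along y, and reaches from 88 to 130 mm above the beater's origin. Pinch it from above, fingers closing along the beater's y.
- stand: Wooden block 100 x 100 x 34 mm high, fixed, origin under its centre. A round hole 25 mm wide and 30 mm deep in its top takes the beater's foot; the collar rests on its top.
- jar: Amber glass jar with a wooden lid, 72 mm wide, 120 mm high, at the far left or right. Origin at the centre of its underside. Leave alone.
- mug: Blue mug, 80 mm wide, 90 mm high, at the far left or right. Origin at the centre of its underside. Leave alone.
- spatula: Spatula, 240 mm long, lying crosswise beyond the base and the stand. Origin near its middle, on the underside. Leave alone.
There are look-alikes about, which are no part of the job. Leave any green look-alike of the beater alone.

How it is judged:
By the outcome, as a careful person would: the job done as asked, in the order asked, and still so for the second after the job is handed in, while the arm keeps its last pose, push and grip.
It also fails if it takes over 51 s, if anything falls off the work surface, if the arm or the gripper's body presses on something with over 40 N, if the wrist force passes 120 N, or if a joint passes its speed limit or range.

## Working session

There is one attempt and no reset: what is moved stays moved. The work goes in short steps, Python scripts to look and compute and a shell command to move; the robot and the scene stay as the last step left them, time stands still between calls to the robot, and variables do not carry over. Pictures are saved under pics/ and viewed, about 8 in all and at most 12, crops included, and the job is handed in when it is done.

```bash
ls; mkdir -p pics; python3 - <<'E'
from plant import bot, imaging
import cv2,json,numpy as np
s=bot.sense();print({k:np.round(v,3).tolist() for k,v in s.items()})
for n in("scene","top"):
    cv2.imwrite(f"pics/{n}0.png",imaging.snapshot(n));print(n,imaging.camera_model(n))
print(imaging.camera_model("wrist"))
E
```

```text
pics
{'time_s': 0.0, 'joints': [-1.213, 0.124, 1.652, 0.0, 1.367, -0.083], 'qvel': [0.001, 0.002, 0.001, 0.0, -0.001, -0.002], 'joint_efforts': [0.003, -42.361, -36.545, 0.0, 0.007, 0.0], 'ee_pos': [277.079, -587.305, 230.06], 'tool_rot': [0.976, 0.219, -0.0, -0.001], 'force': [0.623, 0.692, 0.409], 'torque': [-0.026, 0.009, -0.001], 'finger_gap': 85.384}
scene {'vfov': 52.25019556659426, 'cx': 291.2791368109323, 'cy': 216.31119875882723, 'k1': -0.13358545341845454, 'R': array([[-0.88477289,  0.46576363,  0.0155297 ],
       [ 0.29967365,  0.59415364, -0.746443  ],
       [-0.35689303, -0.65577869, -0.66526812]]), 't': array([ 563.07190099, -110.05375869, 1369.12262441])}
top {'vfov': 44.28349116038219, 'cx': 282.9887711782159, 'cy': 203.6361803588684, 'k1': -0.007790782009499459, 'R': array([[ 0.01164452, -0.99988665, -0.00954467],
       [-0.99538213, -0.01068144, -0.09539562],
       [ 0.09528286,  0.01061143, -0.99539368]]), 't': array([  -5.54941264,  660.62396993, 1430.06154483])}
{'vfov': 64.55296462378206, 'cx': 277.1237385294127, 'cy': 209.3420028187069, 'k1': -0.05860031971726754, 'mount': array([[ 3.88750456e-04, -9.51464048e-01, -3.07759670e-01,
         7.90877002e+01],
       [ 9.99999537e-01,  9.90992280e-05,  9.56788534e-04,
        -5.46082915e-01],
       [-8.79851146e-04, -3.07759899e-01,  9.51463646e-01,
        -1.42520536e+02],
       [ 0.00000000e+00,  0.00000000e+00,  0.00000000e+00,
         1.00000000e+00]])}
```

View pics/top0.png

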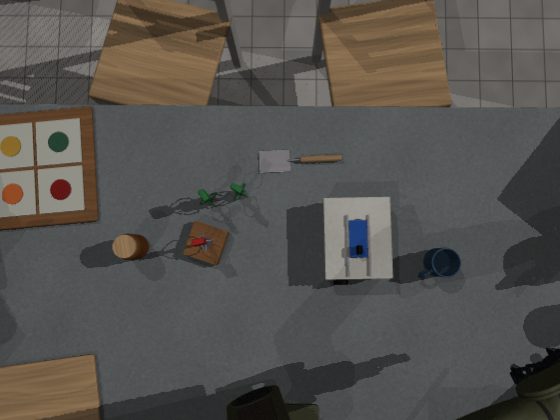

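View pics/scene0.png

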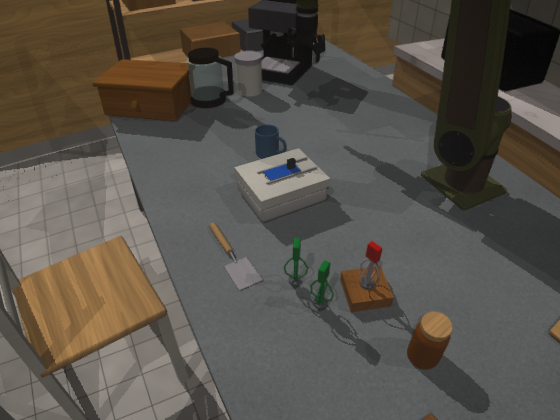

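The top view shows the base at about (358,238) with the blue cover and its knob at (360,250). The stand is at (206,243) with the red handle at (198,242). Two green look-alikes stand beyond the stand, and the mug is to the right of the base. Next I measure the base, cover and beater.

```bash
cat > h.py <<'E'
from plant import bot, imaging
import cv2,numpy as np
from scipy.spatial.transform import Rotation as Rn
def cam(n,s=None):
    m=imaging.camera_model(n)
    f=210/np.tan(np.radians(m["vfov"]/2))
    if n=="wrist":
        T=np.eye(4);T[:3,:3]=Rn.from_quat(s["tool_rot"]).as_matrix();T[:3,3]=s["ee_pos"]
        P=T@m["mount"];R=P[:3,:3].T;t=-R@P[:3,3]
    else: R,t=np.array(m["R"]),np.array(m["t"])
    K=np.array([[f,0,m["cx"]],[0,f,m["cy"]],[0,0,1]])
    return K,m["k1"],R,t
def ray(c,px):
    K,k,R,t=c
    p=cv2.undistortPoints(np.float64(px).reshape(-1,1,2),K,np.array([k,0,0,0.]),).reshape(-1,2)
    d=np.c_[p,np.ones(len(p))]@R
    return -R.T@t,d
def onplane(c,px,z):
    o,d=ray(c,px); return o+d*((z-o[2])/d[:,2])[:,None]
def proj(c,X):
    K,k,R,t=c
    return cv2.projectPoints(np.float64(X).reshape(-1,1,3),cv2.Rodrigues(R)[0],t,K,np.array([k,0,0,0.]))[0].reshape(-1,2)
def tri(c1,p1,c2,p2):
    o1,d1=ray(c1,p1);o2,d2=ray(c2,p2);d1,d2=d1[0],d2[0]
    a=np.linalg.lstsq(np.c_[d1,-d2],o2-o1,rcond=None)[0]
    A,B=o1+a[0]*d1,o2+a[1]*d2
    return (A+B)/2,np.linalg.norm(A-B)
def blob(m,roi=None):
    m=m.astype(np.uint8)
    if roi: 
        z=np.zeros_like(m);x0,y0,x1,y1=roi;z[y0:y1,x0:x1]=m[y0:y1,x0:x1];m=z
    n,l,s,c=cv2.connectedComponentsWithStats(m)
    if n<2:return None
    i=1+np.argmax(s[1:,4]);return (l==i).astype(np.uint8),s[i],c[i]
def masks(im):
    b,g,r=[im[...,i].astype(int) for i in range(3)]
    return dict(red=(r>90)&(g<r*.4)&(b<r*.4),blue=(b>80)&(r<b*.5)&(g<b*.65),white=(np.min(im,2)>120),dark=np.max(im,2)<40)
def rect(mask,c,z):
    cn=max(cv2.findContours(mask,0,1)[0],key=cv2.contourArea)
    w=onplane(c,cn.reshape(-1,2).astype(float),z)
    r=cv2.minAreaRect(w[:,:2].astype(np.float32));return r,cv2.boxPoints(r)
E
python3 - <<'E'
from h import *
np.set_printoptions(precision=1,suppress=True)
it,isc=cv2.imread("pics/top0.png"),cv2.imread("pics/scene0.png");ct,cs=cam("top"),cam("scene")
mt,ms=masks(it),masks(isc)
w=blob(cv2.morphologyEx(mt["white"].astype(np.uint8),cv2.MORPH_CLOSE,np.ones((9,9))),(300,180,410,300))
print("base",w[1],rect(w[0],ct,90))
b=blob(mt["blue"],(320,190,400,290));print("blue",b[1],rect(b[0],ct,96))
k=blob(mt["dark"],(345,235,375,262));print("knob top",k[1],k[2],onplane(ct,k[2],118))
k2=blob(ms["dark"],(280,150,302,172));print("knob sc",k2[1],k2[2],tri(ct,k[2],cs,k2[2]))
r=blob(mt["red"],(170,220,230,260));print("red",r[1],r[2],onplane(ct,r[2],155),rect(r[0],ct,160))
r2=blob(ms["red"],(350,230,400,270));print(r2[1],r2[2],tri(ct,r[2],cs,r2[2]))
g=cv2.resize(it[180:290,150:410],None,fx=3,fy=3,interpolation=2);cv2.imwrite("pics/c1.png",np.clip(g*1.5,0,255))
E
```

```text
base [ 324  197   68   82 4301] (((566.1607666015625, -201.1573486328125), (218.3236083984375, 177.73768615722656), 1.7394697666168213), array([[ 454.4, -115.6],
       [ 459.7, -293.3],
       [ 678. , -286.7],
       [ 672.6, -109. ]], dtype=float32))
blue [349 220  19  37 541] (((563.8814697265625, -201.06353759765625), (97.20045471191406, 47.02823257446289), 1.9143480062484741), array([[ 514.5, -179.2],
       [ 516.1, -226.2],
       [ 613.2, -222.9],
       [ 611.7, -175.9]], dtype=float32))
knob top [356 246   7   8  43] [359.1 249.6] [[ 532.6 -201.2  118. ]]
knob sc [287 158   8  11  68] [290.7 163.4] (array([ 533.1, -202.5,  110.9]), np.float64(1.0110355659296562))
red [192 238  13   7  69] [197.7 241.1] [[549.5 219.4 155. ]] (((549.447509765625, 218.3584747314453), (14.119133949279785, 31.671857833862305), 11.963958740234375), array([[539.3, 232.4],
       [545.8, 201.4],
       [559.6, 204.3],
       [553.1, 235.3]], dtype=float32))
[368 242  14  10  73] [374.6 246.3] (array([549.6, 218.4, 159.9]), np.float64(0.47787045143108914))[ WARN:0@0.212] global loadsave.cpp:1063 imwrite_ Unsupported depth image for selected encoder is fallbacked to CV_8U.
```

View pics/c1.png

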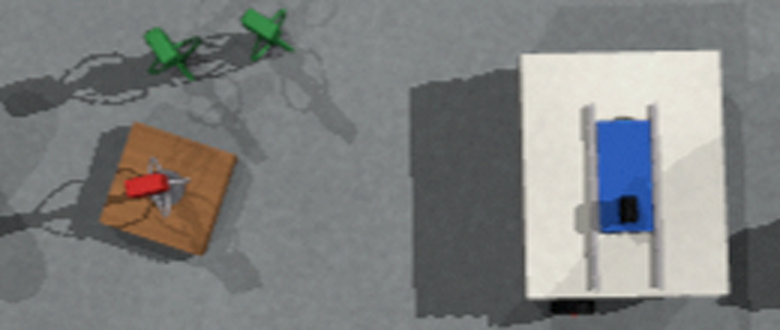

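The base yaw is about 1.8°, the knob is at (532.5,-202), and the red handle is at (549.5,218.4) with its long axis at about 102°. Now I move above the knob.

```bash

python3 -m creep '[4.5,8.5,12.8,0,0,0,-0.13, 4.5,8.5,12.8,0,0,0,-0.13,4.5,8.5,12.8,0,0,0,-0.13,4.5,8.5,12.8,0,0,0,-0.13]'
python3 -m creep '[4.5,8.5,12.9,-2,0,0,-0.14, 4.5,8.5,12.9,-2,0,0,-0.14,4.5,8.5,12.9,-2,0,0,-0.14,4.5,8.5,12.9,-2,0,0,-0.14]'
python3 -m creep '[4.5,8.5,12.9,-2,0,0,-0.14, 4.5,8.5,12.9,-2,0,0,-0.14,4.5,8.5,12.9,-2,0,0,-0.14,4.5,8.5,12.9,-2,0,0,-0.14,4.5,8.5,12.9,-2,0,0,-0.14]'
python3 - <<'E'
from h import *
s=bot.sense();im=imaging.snapshot("wrist");cv2.imwrite("pics/w1.png",im)
print(s["ee_pos"],2*np.arctan2(s["tool_rot"][1],s["tool_rot"][0]),s["finger_gap"])
E
```

```text
time_s: 0.43
ee_pos: [363.3, -457.1, 230.6]
tool_rot: [0.988, 0.155, 0.0, -0.001]
force: [0.4, -0.4, 0.7]
finger_gap: 45.2
time_s: 0.77
ee_pos: [448.0, -328.1, 210.4]
tool_rot: [0.996, 0.086, -0.0, -0.001]
force: [0.3, -0.9, -0.1]
finger_gap: 45.1
time_s: 1.18
ee_pos: [533.8, -196.8, 189.6]
tool_rot: [1.0, 0.018, -0.001, -0.002]
force: [0.1, -0.3, -0.0]
finger_gap: 45.4
[ 533.78054894 -196.76473851  189.56941082] 0.03650301368651723 45.442349142414855
```

View pics/w1.png

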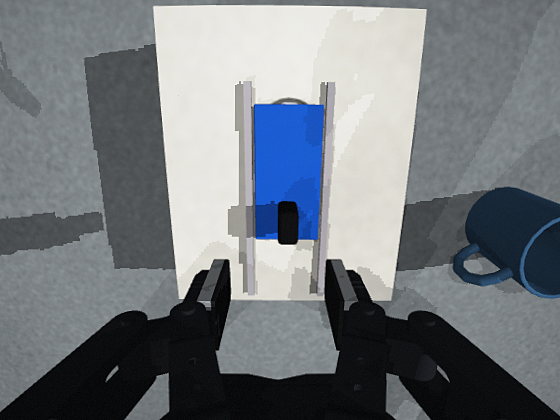

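The wrist view shows the knob at columns 278–298 and rows 201–244, between the finger tips at columns 230 and 328. The cover plate runs from row 104 to 240.

```bash
python3 - <<'E'
from h import *
np.set_printoptions(precision=1,suppress=True)
s=bot.sense();c=cam("wrist",s);im=cv2.imread("pics/w1.png");m=masks(im)
k=blob(m["dark"],(268,190,310,252));x,y,w,h,_=k[1];print(k[1])
print("rear top",onplane(c,[[x,y+h-1],[x+w-1,y+h-1]],126),"base front",onplane(c,[[x,y],[x+w,y]],96))
b=blob(m["blue"],(240,90,340,250));print(rect(b[0],c,96))
w=blob(cv2.morphologyEx((im.min(2)>140).astype(np.uint8),cv2.MORPH_CLOSE,np.ones((15,15))),(140,0,440,305));print(w[1],rect(w[0],c,90))
E
```

```text
[278 201  20  43 812]
rear top [[ 521.  -199.5  126. ]
 [ 521.4 -212.4  126. ]] base front [[ 541.6 -198.8   96. ]
 [ 542.2 -213.7   96. ]]
(((561.1952514648438, -204.98489379882812), (99.49703216552734, 47.868900299072266), 1.6420639753341675), array([[ 510.8, -182.5],
       [ 512.2, -230.3],
       [ 611.6, -227.5],
       [ 610.2, -179.6]], dtype=float32))
[  153     0   274   305 61104] (((563.253662109375, -209.87327575683594), (228.52944946289062, 215.82733154296875), 1.9780563116073608), array([[ 445.3, -106. ],
       [ 452.8, -321.7],
       [ 681.2, -313.8],
       [ 673.7,  -98.1]], dtype=float32))
```

```bash

python3 -m creep '[4.5,0,-0.1,-3,0,0,0, 4.5,0,-0.1,-3,0,0,0, 4.5,0,-0.1,-3,0,0,0]'
python3 - <<'E'
from h import *
np.set_printoptions(precision=1,suppress=True)
s=bot.sense();im=imaging.snapshot("wrist");c=cam("wrist",s);m=masks(im)
print(s["ee_pos"],2*np.arctan2(s["tool_rot"][1],s["tool_rot"][0]))
for n in ("blue",):
  b=blob(m[n]);print(b[1],rect(b[0],c,96))
p=proj(c,[[532,-204,126]])[0];print(p)
k=blob(m["dark"],tuple(int(v) for v in (p[0]-28,p[1]-60,p[0]+28,p[1]+32)));x,y,w,h,_=k[1];print(k[1])
print("rear top",onplane(c,[[x,y+h-1],[x+w-1,y+h-1]],126))
cv2.imwrite("pics/w2.png",im)
E
```

```text
time_s: 1.48
ee_pos: [530.5, -202.9, 159.3]
tool_rot: [1.0, 0.015, -0.002, -0.001]
force: [0.1, -0.5, 0.6]
finger_gap: 45.1
[ 530.5 -202.9  159.3] 0.029800708567918676
[  239    97    81   155 10657] (((562.4921264648438, -202.48001098632812), (99.43400573730469, 47.816524505615234), 1.7313402891159058), array([[ 512.1, -180.1],
       [ 513.5, -227.9],
       [ 612.9, -224.9],
       [ 611.5, -177.1]], dtype=float32))
[280.  243.1]
[ 268  209   23   50 1081]
rear top [[ 522.3 -197.3  126. ]
 [ 522.7 -210.1  126. ]]
```

```bash

python3 -m creep '[4.5,0.2,-0.1,-3,0,0,0, 4.5,0.2,-0.1,-5.7,0,0,0, 4.5,0.2,-0.1,-5.7,0,0,0]'
python3 -m creep '[0.5,0,0,0,0,0,0,0.5,0,0,0,0,0,0,0.5,0,0,0,0,0,0,0.5,0,0,0,0,0,0]'
```

```text
time_s: 1.78
ee_pos: [531.2, -203.3, 100.2]
tool_rot: [1.0, 0.015, -0.004, -0.002]
force: [-1.2, 1.9, -0.7]
finger_gap: 45.2
time_s: 2.12
ee_pos: [535.5, -203.7, 107.2]
tool_rot: [1.0, 0.015, 0.001, -0.0]
force: [-2.7, 4.8, 5.0]
finger_gap: 12.3
```

```bash

python3 -m creep '[0.5,0,0,0,0,0,0]'
python3 - <<'E'
from h import *
cv2.imwrite("pics/w3.png",imaging.snapshot("wrist"));s=bot.sense();print(s["ee_pos"],s["force"],s["torque"])
E
```

```text
time_s: 2.2
ee_pos: [535.5, -203.7, 107.1]
tool_rot: [1.0, 0.015, 0.001, -0.0]
force: [-2.1, 5.5, 5.7]
finger_gap: 12.8
[ 535.45820305 -203.7188063   107.13026136] [-2.05350464  4.38768179  5.61328695] [ 0.67553792  0.33260367 -0.07526101]
```

View pics/w3.png

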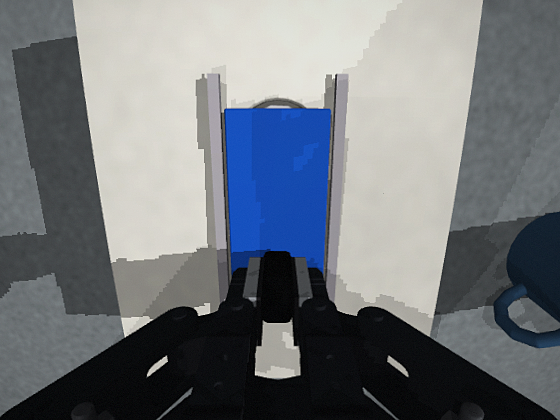

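The knob sits between the pads. I pull it open.

```bash

python3 -m creep '[0.5,-1,-0.03,0.3,0,0,0,0.5,-2,-0.06,0.3,0,0,0,0.5,-3,-0.09,0.3,0,0,0,0.5,-4,-0.12,0.3,0,0,0,0.5,-5,-0.15,0.3,0,0,0]'
python3 -m creep '[0.5,-0.4,-0.01,0,0,0,0,0.5,-0.8,-0.02,0,0,0,0,0.5,-0.8,-0.02,0,0,0,0,0.5,-0.8,-0.02,0,0,0,0]'
```

```text
time_s: 2.67
ee_pos: [484.4, -205.1, 107.3]
tool_rot: [1.0, 0.015, 0.002, -0.0]
force: [42.1, 2.8, -20.5]
finger_gap: 12.5
time_s: 3.0
ee_pos: [484.1, -205.1, 107.6]
tool_rot: [1.0, 0.014, 0.012, 0.001]
force: [39.4, 3.4, -28.7]
finger_gap: 12.2
```

The motion stalled at 51 mm with about 40 N, so the cover is at its stop. I relax, release, lift and look.

```bash

python3 -m creep '[0.5,0.9,0.02,0,0,0,0,4.5,0.9,0.02,0,0,0,0,4.5,0.9,0.02,0,0,0,0,4.5,0.9,0.02,0,0,0,0,4.5,0.9,0.02,3,0,0,0]'
python3 -m creep '[4.5,0,0,4,0,0,0,4.5,1,0,8,0,0,0,4.5,4,0,11,0,0,0,4.5,4,0,11,0,0,0,4.5,4,0,11,0,0,0]'
python3 - <<'E'
from h import *
s=bot.sense();im=imaging.snapshot("wrist");cv2.imwrite("pics/w4.png",im);print(s["ee_pos"],s["tool_rot"])
E
```

```text
time_s: 3.42
ee_pos: [481.1, -203.9, 132.2]
tool_rot: [1.0, 0.015, -0.005, -0.002]
force: [-0.3, 0.6, -0.6]
finger_gap: 45.1
time_s: 3.83
ee_pos: [526.8, -206.5, 251.3]
tool_rot: [1.0, 0.016, 0.003, 0.002]
force: [-0.0, -0.4, -1.3]
finger_gap: 45.2
[ 526.81893463 -206.46967777  251.2507827 ] [0.99987447 0.01551036 0.00271933 0.00175188]
```

View pics/w4.png

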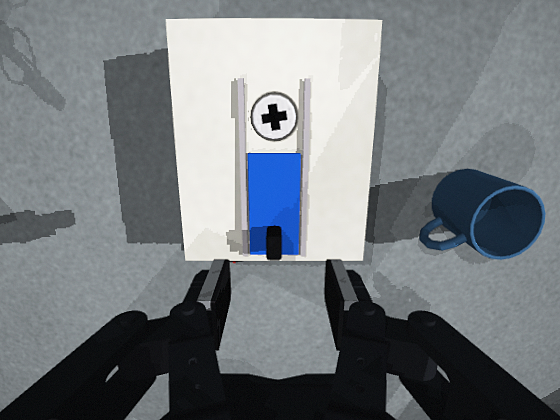

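The cover is open: the plate spans rows 153–255 and the socket at (274,117) is fully exposed. I move nearer and measure the socket.

```bash

cat > sock.py <<'E'
from h import *
np.set_printoptions(precision=2,suppress=True)
def socket(im,c,guess=(596,-201,91)):
    p=proj(c,[guess])[0];q=proj(c,[np.array(guess)+[17,0,0],np.array(guess)+[0,17,0]]);r=int(max(np.linalg.norm(q-p,axis=1)))
    roi=[int(v) for v in (p[0]-r,p[1]-r,p[0]+r,p[1]+r)]
    k=blob(im.max(2)<70,roi);cn=max(cv2.findContours(k[0],0,1)[0],key=cv2.contourArea).reshape(-1,2).astype(float)
    yx=np.argwhere(k[0])[:,::-1].astype(float);w=onplane(c,yx,91)[:,:2]
    ce=w.mean(0);wc=onplane(c,cn,91)[:,:2]
    d=w-ce;rad=np.hypot(*d.T);th=np.arctan2(d[:,1],d[:,0])
    ang=np.angle((rad**4*np.exp(4j*th)).sum())/4
    # centre from extents along slots
    R=np.array([[np.cos(ang),np.sin(ang)],[-np.sin(ang),np.cos(ang)]]);e=wc@R.T
    ce2=R.T@((e.max(0)+e.min(0))/2)
    return ce,ce2,np.ptp(e,axis=0),ang,k[1]
E
python3 -m creep '[8,-1,0,-9,0,0,0,8,-1,0,-9,0,0,0,8,-1,0,-9,0,0,0,8,-1,0,-9,0,0,0]'
python3 - <<'E'
from sock import *
s=bot.sense();im=imaging.snapshot("wrist");c=cam("wrist",s);cv2.imwrite("pics/w5.png",im);print(s["ee_pos"],s["tool_rot"])
print(*socket(im,c))
b=blob(masks(im)["blue"]);print("cover",b[1],rect(b[0],c,96)[0])
it=imaging.snapshot("top");cv2.imwrite("pics/top1.png",it)
w=blob((im.min(2)>140).astype(np.uint8));print(w[1],rect(w[0],c,90)[0])
E
```

```text
time_s: 4.22
ee_pos: [511.0, -203.8, 151.7]
tool_rot: [1.0, 0.015, -0.005, -0.003]
force: [-0.1, 0.0, -0.3]
finger_gap: 80.2
[ 511.03 -203.77  151.65] [ 1.    0.02 -0.01 -0.  ]
[ 594.5  -201.56] [ 594.39 -201.66] [22.17 21.79] 0.18746152635459332 [260  73  39  41 881]
cover [ 239  148   80  146 9753] ((514.1497192382812, -203.89808654785156), (98.9207534790039, 47.78290939331055), 1.6686437129974365)
[  116     0   327   302 62040] ((549.6865844726562, -202.82492065429688), (190.7837677001953, 180.35421752929688), 1.6622446775436401)
```

The socket centre is about (594.5,-201.6), with its slots at 0.187 rad. By vision the cover moved 48.4 mm but the TCP moved 51 mm, so my relax move may have pushed it back about 2 mm. I push the knob again from behind with the fingers shut.

```bash

python3 -m creep '[0,1.2,0,0,0,0,0,0,1.2,0,0,0,0,0,0,1.2,0,-2,0,0,0,0,1.2,0,-4.2,0,0,0,0,1.2,0,-4.2,0,0,0]'
python3 -m creep '[0,-0.5,0,0,0,0,0,0,-1,0,0,0,0,0,0,-1.4,0,0,0,0,0]'
python3 -m creep '[0,-0.3,0,0,0,0,0,0,-0.3,0,0,0,0,0]'
python3 -m creep '[0,-0.3,0,0,0,0,0,0,-0.3,0,0,0,0,0]'
```

```text
time_s: 4.73
ee_pos: [526.3, -204.6, 112.9]
tool_rot: [1.0, 0.016, -0.002, -0.001]
force: [-0.5, 0.6, -0.9]
finger_gap: 19.1
time_s: 4.98
ee_pos: [514.0, -205.9, 117.4]
tool_rot: [1.0, 0.015, 0.001, 0.001]
force: [0.4, -0.3, -0.1]
finger_gap: -0.0
time_s: 5.15
ee_pos: [510.2, -205.7, 116.6]
tool_rot: [1.0, 0.015, 0.001, 0.0]
force: [0.3, 0.1, 0.2]
finger_gap: 0.2
time_s: 5.32
ee_pos: [507.1, -205.5, 115.7]
tool_rot: [1.0, 0.015, 0.0, 0.0]
force: [0.0, -0.4, -0.2]
finger_gap: 0.2
```

```bash

python3 -m creep '[0,-0.3,0,-0.4,0,0,0,0,-0.3,0,-0.4,0,0,0]'
python3 -m creep '[0,-0.3,0,0,0,0,0,0,-0.3,0,0,0,0,0]'
python3 -m creep '[0,-0.3,0,0,0,0,0,0,-0.3,0,0,0,0,0]'
python3 -m creep '[0,-0.3,0,0,0,0,0,0,-0.3,0,0,0,0,0]'
```

```text
time_s: 5.48
ee_pos: [505.0, -205.6, 111.7]
tool_rot: [1.0, 0.015, 0.001, 0.0]
force: [2.5, -0.2, -0.8]
finger_gap: 0.2
time_s: 5.65
ee_pos: [504.2, -205.7, 111.8]
tool_rot: [1.0, 0.015, 0.004, 0.001]
force: [12.0, -0.4, -5.3]
finger_gap: 0.0
time_s: 5.82
ee_pos: [504.1, -205.7, 112.0]
tool_rot: [1.0, 0.015, 0.008, 0.001]
force: [24.1, -1.4, -12.3]
finger_gap: -0.0
time_s: 5.98
ee_pos: [504.1, -205.7, 112.2]
tool_rot: [1.0, 0.015, 0.012, 0.002]
force: [35.6, -1.0, -19.6]
finger_gap: 0.0
```

The cover is hard against its stop: 35 N gives no further movement. I back off and go above the beater.

```bash

python3 -m creep '[0,2.0,0,0,0,0,0,0,2.0,0,3,0,0,0,0,2.5,0,7,0,0,0,5,3,0,11,0,0,0,5,3,0,12.5,0,0,0]'
python3 -m creep '[5,0.5,14.2,0,0,0,0.58,5,0.5,14.2,0,0,0,0.58,5,0.5,14.2,0,0,0,0.58,5,0.5,14.2,0,0,0,0.58,5,0.5,14.2,0,0,0,0.58]'
python3 -m creep '[5,0.5,14.2,0,0,0,0.58,5,0.5,14.2,0,0,0,0.58,5,0.5,14.2,0,0,0,0.58,5,0.5,14.2,0,0,0,0.58,5,0.5,14.2,0,0,0,0.58]'
python3 -m creep '[5,0.5,14.2,0,0,0,0.58,5,0.5,14.2,0,0,0,0.58,5,0.5,14.2,0,0,0,0.58,5,0.5,14.2,0,0,0,0.58,5,0.5,14.2,0,0,0,0.58]'
python3 -m creep '[5,0,0,0,0,0,0]'
python3 - <<'E'
from h import *
np.set_printoptions(precision=2,suppress=True)
s=bot.sense();im=imaging.snapshot("wrist");c=cam("wrist",s);cv2.imwrite("pics/w6.png",im);print(s["ee_pos"],2*np.arctan2(s["tool_rot"][1],s["tool_rot"][0]))
p=proj(c,[[549.5,218.4,164]])[0];print(p)
r=blob(masks(im)["red"]);print(r[1],r[2],onplane(c,r[2],155),rect(r[0],c,164))
E
```

```text
time_s: 6.4
ee_pos: [527.6, -206.3, 242.4]
tool_rot: [1.0, 0.016, 0.003, 0.002]
force: [0.8, -1.2, 0.4]
finger_gap: 23.2
time_s: 6.82
ee_pos: [529.5, -59.9, 235.7]
tool_rot: [0.952, 0.305, -0.001, -0.001]
force: [-0.6, 0.3, -0.8]
finger_gap: 50.2
time_s: 7.23
ee_pos: [534.4, 82.0, 235.6]
tool_rot: [0.825, 0.565, -0.001, -0.001]
force: [-0.3, -0.7, -0.1]
finger_gap: 50.3
time_s: 7.65
ee_pos: [539.3, 224.0, 235.5]
tool_rot: [0.629, 0.777, -0.001, -0.001]
force: [0.0, -1.2, 0.8]
finger_gap: 50.2
time_s: 7.73
ee_pos: [539.5, 221.7, 235.4]
tool_rot: [0.632, 0.775, -0.001, -0.001]
force: [0.2, 0.1, 0.2]
finger_gap: 50.0
[539.52 221.7  235.39] 1.774501701507072
[290.31 230.38]
[ 277  193   24   57 1224] [288.38 221.34] [[547.74 221.47 155.  ]] (((546.9367065429688, 224.3487548828125), (15.409086227416992, 41.13068389892578), 14.53110408782959), array([[534.32, 242.32],
       [544.64, 202.51],
       [559.55, 206.37],
       [549.23, 246.19]], dtype=float32))
```

View pics/w6.png

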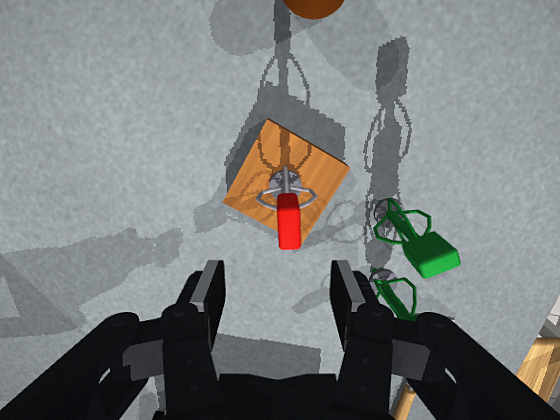

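The wrist view shows the red handle at columns 277–301 and rows 193–249, between the open fingers. The green look-alikes are clear on the right. Next I refine the handle's axis from its top-face edges.

```bash
cat > handle.py <<'E'
from h import *
def top_face(im,c,ztop,yaw):
    m=blob(masks(im)["red"])[0];ys=np.where(m.any(1))[0];u=np.array([np.cos(yaw),np.sin(yaw)])
    y1=ys.max();b=onplane(c,[[np.where(m[y1-2])[0].mean(),y1]],ztop)[0,:2]
    L=[];Rr=[]
    for y in range(y1-4,ys.min(),-1):
        x=np.where(m[y])[0];l,r=onplane(c,[[x.min()-.5,y],[x.max()+.5,y]],ztop)[:,:2]
        if ((l+r)/2-b)@u>28: break
        L.append(l);Rr.append(r)
    out=[]
    for P in(L,Rr):
        P=np.array(P);v=np.linalg.svd(P-P.mean(0))[2][0];out.append(np.arctan2(*(v*np.sign(v@u))[::-1]))
    mid=(np.array(L)+Rr)/2;w=np.linalg.norm(np.array(L)-Rr,axis=1).mean()
    a=np.mean(out);n=np.array([-np.sin(a),np.cos(a)]);v=np.array([np.cos(a),np.sin(a)])
    ctr=n*(mid@n).mean()+v*(b@v+16)
    return ctr,out,w,len(L)
E
python3 - <<'E'
from handle import *
np.set_printoptions(precision=3,suppress=True)
s=bot.sense();im=imaging.snapshot("wrist");print(s["ee_pos"])
print(top_face(im,cam("wrist",s),164,1.775))
E
```

```text
[539.689 220.909 235.49 ]
(array([548.081, 219.935]), [np.float64(1.8321684797430982), np.float64(1.8334494141611288)], np.float64(15.442183764939232), 34)
```

```bash

python3 -m creep '[5,0.87,-0.12,-3,0,0,0.05,5,0.87,-0.12,-5,0,0,0.05,5,0.87,-0.12,-5,0,0,0.05,5,0.87,-0.12,-5,0,0,0.05]'
python3 - <<'E'
from handle import *
np.set_printoptions(precision=3,suppress=True)
s=bot.sense();im=imaging.snapshot("wrist");print(s["ee_pos"],2*np.arctan2(s["tool_rot"][1],s["tool_rot"][0]))
print(top_face(im,cam("wrist",s),164,1.83))
E
```

```text
time_s: 8.17
ee_pos: [548.1, 218.3, 184.9]
tool_rot: [0.614, 0.789, -0.002, -0.001]
force: [0.1, -1.2, 0.2]
finger_gap: 50.2
[548.063 218.288 184.86 ] 1.818236810742961
(array([547.974, 220.697]), [np.float64(1.8251759660328526), np.float64(1.8021026750938265)], np.float64(15.259672735002965), 43)
```

```bash

python3 -m creep '[5,0,0.12,-3,0,0,0,5,0,0.12,-5.6,0,0,0,5,0,0.12,-5.6,0,0,0]'
python3 -m creep '[0.5,0,0,0,0,0,0,0.5,0,0,0,0,0,0,0.5,0,0,0,0,0,0,0.5,0,0,0,0,0,0,0.5,0,0,0,0,0,0]'
```

```text
time_s: 8.47
ee_pos: [546.7, 219.6, 126.8]
tool_rot: [0.614, 0.789, -0.003, -0.002]
force: [-1.2, -0.8, -0.7]
finger_gap: 49.9
time_s: 8.88
ee_pos: [550.5, 221.1, 133.3]
tool_rot: [0.613, 0.79, 0.002, 0.001]
force: [-0.6, -0.7, 5.9]
finger_gap: 15.4
```

It is gripped, but 6 mm shallow because the arm had not settled. I regrip deeper, then lift.

```bash

python3 -m creep '[3,0,0,0,0,0,0,3,0,-0.1,-0.7,0,0,0,3,0,-0.1,-0.7,0,0,0,3,0,-0.1,-0.7,0,0,0]'
python3 -m creep '[0.5,0,0,0,0,0,0,0.5,0,0,0,0,0,0,0.5,0,0,0,0,0,0,0.5,0,0,0,0,0,0,0.5,0,0,0,0,0,0]'
python3 -m creep '[0.5,0,0,2,0,0,0,0.5,0,0,5,0,0,0,0.5,0,0,8,0,0,0,0.5,0,0,11,0,0,0,0.5,0,0,11,0,0,0]'
python3 -m creep '[0.5,0,0,0,0,0,0,0.5,0,0,0,0,0,0]'
```

```text
time_s: 9.22
ee_pos: [548.2, 219.3, 122.0]
tool_rot: [0.613, 0.79, -0.001, -0.001]
force: [-0.1, -0.0, 0.7]
finger_gap: 30.0
time_s: 9.63
ee_pos: [548.7, 219.5, 122.9]
tool_rot: [0.613, 0.79, -0.0, -0.0]
force: [-0.1, -0.0, -1.3]
finger_gap: 15.1
time_s: 10.05
ee_pos: [552.3, 220.7, 241.5]
tool_rot: [0.613, 0.79, 0.005, 0.004]
force: [0.8, 0.9, -0.3]
finger_gap: 15.1
time_s: 10.22
ee_pos: [548.4, 219.5, 232.1]
tool_rot: [0.613, 0.79, -0.001, -0.0]
force: [-0.8, 1.0, -2.0]
finger_gap: 15.3
```

The beater is lifted: opening 15.3 mm, force about -2 N. The beater is at 1.823 rad and the slots are at 0.187+π/2 = 1.758, so it needs a turn of about -0.065. I carry it to the socket.

```bash

python3 -m creep '[0.5,1.5,-3,1,0,0,-0.06,0.5,1.5,-7,1.5,0,0,-0.06,0.5,1.5,-11,1.5,0,0,-0.06,0.5,1.5,-14,1.5,0,0,-0.06,0.5,1.5,-14,1.5,0,0,-0.06]'
python3 -m creep '[0.5,1.5,-3.5,0,0,0,0,0.5,1.5,-7,0,0,0,0,0.5,1.5,-11,0,0,0,0,0.5,1.5,-14,0,0,0,0,0.5,1.5,-14,0,0,0,0]'
python3 -m creep '[0.5,1.6,-3.5,0,0,0,0,0.5,1.6,-7,0,0,0,0,0.5,1.6,-11,0,0,0,0,0.5,1.6,-14.1,0,0,0,0,0.5,1.6,-14.1,0,0,0,0]'
python3 -m creep '[0.5,0,0,0,0,0,0,0.5,0,0,0,0,0,0,0.5,0,0,0,0,0,0]'
python3 - <<'E'
from h import *
s=bot.sense();a=imaging.snapshot("wrist");cv2.imwrite("pics/w7.png",a);sc=imaging.snapshot("scene");cv2.imwrite("pics/s7.png",sc)
print(s["ee_pos"],2*np.arctan2(s["tool_rot"][1],s["tool_rot"][0]),s["force"])
b=cv2.resize(sc[60:230,190:390],None,fx=2.47,fy=2.47,interpolation=2)
cv2.imwrite("pics/v7.png",np.hstack([cv2.resize(a[60:340,130:430],(450,420)),b[:420,:350]]))
E
```

```text
time_s: 10.63
ee_pos: [562.8, 74.9, 245.3]
tool_rot: [0.639, 0.769, -0.003, -0.001]
force: [0.6, 0.2, -2.5]
finger_gap: 15.2
time_s: 11.05
ee_pos: [577.8, -64.6, 245.3]
tool_rot: [0.639, 0.769, -0.002, -0.001]
force: [0.1, 0.3, -1.6]
finger_gap: 15.2
time_s: 11.47
ee_pos: [594.0, -205.3, 245.4]
tool_rot: [0.639, 0.77, -0.001, -0.001]
force: [0.0, 0.9, -2.2]
finger_gap: 15.5
time_s: 11.72
ee_pos: [594.8, -199.7, 247.1]
tool_rot: [0.636, 0.771, -0.0, -0.001]
force: [-0.4, 0.4, -2.0]
finger_gap: 15.1
[ 594.78497216 -199.71326555  247.0882824 ] 1.7622491517262908 [-0.44906974  0.4421827  -2.04639299]
```

View pics/v7.png

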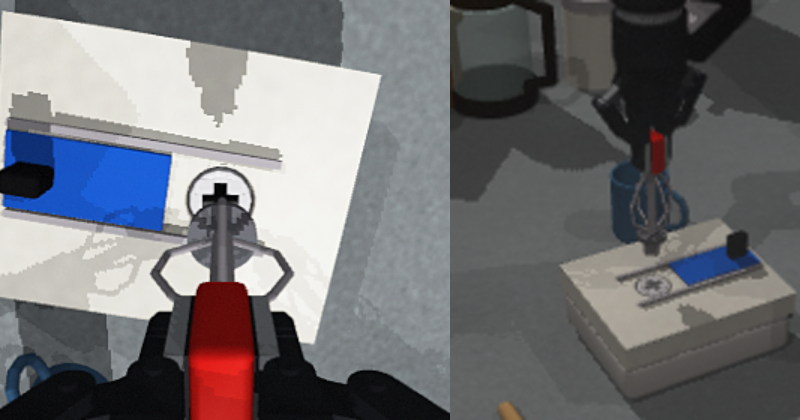

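The wrist crop shows the collar at about (222,235) in front of the socket ring at (221,199), with the slots upright in line with the tool. The scene view shows the beater upright above the socket. I check the offsets numerically.

```bash
python3 - <<'E'
from h import *
np.set_printoptions(precision=2,suppress=True)
s=bot.sense();c=cam("wrist",s);im=cv2.imread("pics/w7.png")
p=np.array(s["ee_pos"]);R=Rn.from_quat(s["tool_rot"]).as_matrix()
print("tool axes",R[:,0],R[:,1],R[:,2]);o=p+R[:,2]*88.5
print("collar exp",o,proj(c,[o,o+[0,0,6]]),"socket exp",proj(c,[[594.5,-201.6,91]]))
# scan rows: gray profile extents
g=cv2.cvtColor(im,cv2.COLOR_BGR2GRAY)
for y in (180,184,188,192,212,216,220,224): print(y,''.join('%4d'%v for v in g[y,248:310:2]))
E
```

```text
tool axes [-0.19  0.98  0.  ] [ 0.98  0.19 -0.  ] [-0.  0. -1.]
collar exp [ 594.97 -199.77  159.36] [[276.91 215.19]
 [276.9  217.91]] socket exp [[276.15 193.14]]
180  239 239 239 237 243 134  76 216 236 231 228 229 231 239 236 237 238 229 227 227 228 238 124  48 236 243 240 240 241 242 242
184  239 238 240 241  66  87 232 233 228 227 228 232 173   9   7   4   0 246 228 228 228 227 237 208  80 196 243 238 243 242 242
188  239 239 240 187  90 238 231 234 235 241 242 248 153   0  10   4  17 255 242 241 238 233 231 234 159  86 242 238 242 242 242
192  240 240 239 128 129 233 231 232 215   0   8   8   4   8  54  79  31   5   8   1  41 245 231 231 229  45 208 242 241 242 242
212  126 121 122 110 113 118 117 107  71  73  65  60  49  53  92 109  91  54  57  57  69  65  87 119 118 116 122 246 237 243 242
216   60  76 137 151 114 116 119 117 116 121  49 106  64  69  94 107  92  75  70  72  68 120 113 116 118 117 102 252 236 235 234
220  162 159 177 176 115  98  97  78  83  91  73  81  61  67  94 107  92  75  76 106  97  90  80 107 116 115 113 137 189 239 236
224  173 100  89 105 116 134 160 132 148 147 105  79  61  69 100 118  93  76  71  83 113 188 162 157 133 110 106  99  60 120 223
```

```bash
python3 - <<'E'
import cv2,numpy as np
a=cv2.imread("pics/w7.png")[160:255,230:330];cv2.imwrite("pics/v8.png",cv2.resize(a,None,fx=6,fy=6,interpolation=2))
E
```

```text
(no output)
```

View pics/v8.png

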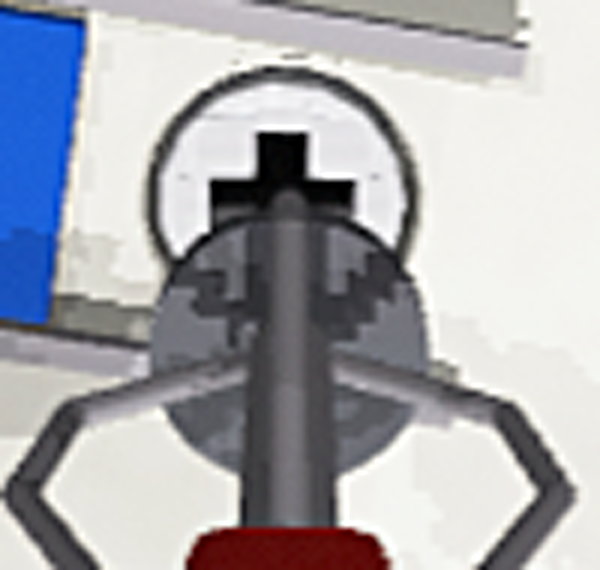

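In the picture the collar needs about -0.6 mm in x and -1.85 mm in y to centre on the socket, and the angle agrees. I lower it gently.

```bash

python3 -m creep '[0.5,-0.06,-0.18,-1,0,0,0,0.5,-0.06,-0.18,-2,0,0,0,0.5,-0.06,-0.18,-3,0,0,0,0.5,-0.06,-0.18,-3.5,0,0,0,0.5,-0.06,-0.18,-3.5,0,0,0]'
python3 -m creep '[0.5,0,0,0,0,0,0,0.5,0,0,0,0,0,0,0.5,0,0,0,0,0,0]'
python3 - <<'E'
from h import *
s=bot.sense();a=imaging.snapshot("wrist");cv2.imwrite("pics/w9.png",a)
print(s["ee_pos"],2*np.arctan2(s["tool_rot"][1],s["tool_rot"][0]),s["force"])
p=np.array(s["ee_pos"]);c=cam("wrist",s)
print(proj(c,[p-[0,0,82.5],p-[0,0,110.5],[594.5,-201.6,91]]))
E
```

```text
time_s: 12.23
ee_pos: [593.1, -202.5, 210.2]
tool_rot: [0.637, 0.771, -0.001, -0.002]
force: [-0.5, 0.5, -2.7]
finger_gap: 15.1
time_s: 12.48
ee_pos: [594.8, -203.4, 214.1]
tool_rot: [0.637, 0.771, 0.0, 0.001]
force: [-0.3, 0.5, -2.5]
finger_gap: 15.4
[ 594.79326692 -203.38344585  214.12278602] 1.7607200562390481 [-0.27090138  0.53965014 -2.49989357]
[[276.77277516 217.83133941]
 [276.7814923  206.13408903]
 [276.84359124 199.51494537]]
```

```bash

python3 -m creep '[0.5,-0.04,0.15,0,0,0,0,0.5,-0.04,0.15,0,0,0,0,0.5,-0.04,0.15,0,0,0,0,0.5,-0.04,0.15,0,0,0,0]'
python3 -m creep '[0.5,0,0,0,0,0,0,0.5,0,0,0,0,0,0]'
python3 - <<'E'
from h import *
s=bot.sense();a=imaging.snapshot("wrist");cv2.imwrite("pics/w10.png",a)
print(s["ee_pos"],2*np.arctan2(s["tool_rot"][1],s["tool_rot"][0]),s["force"])
p=np.array(s["ee_pos"]);c=cam("wrist",s)
print(proj(c,[p-[0,0,82.5],p-[0,0,110.5],[594.5,-201.6,91]]))
cv2.imwrite("pics/v10.png",cv2.resize(a[160:255,230:330],None,fx=6,fy=6,interpolation=2))
E
```

```text
time_s: 12.87
ee_pos: [594.1, -201.7, 213.5]
tool_rot: [0.637, 0.771, 0.0, 0.0]
force: [0.5, -0.2, -2.6]
finger_gap: 15.2
time_s: 13.03
ee_pos: [594.0, -201.7, 213.3]
tool_rot: [0.637, 0.771, -0.0, -0.0]
force: [-0.5, -0.5, -2.6]
finger_gap: 15.1
[ 593.99206712 -201.65894012  213.31298821] 1.7608251164529427 [-0.53332106 -0.47243863 -2.6095103 ]
[[276.90377441 217.91318758]
 [276.93931606 206.2338644 ]
 [277.56561095 202.02589551]]
```

View pics/v10.png

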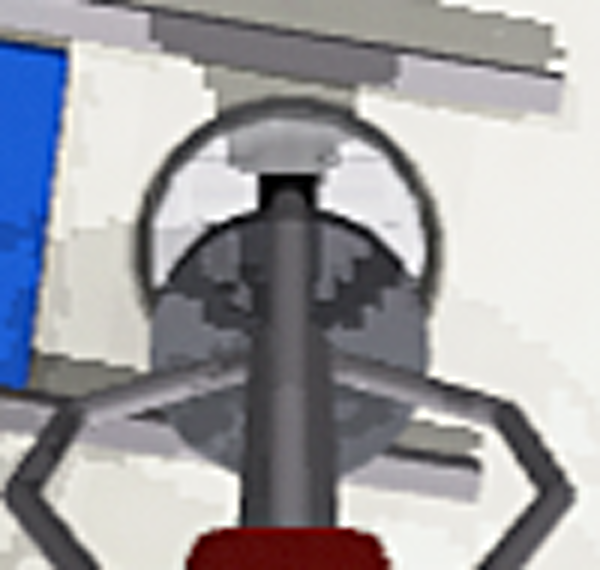

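The ring (columns 138–440), collar and slot are centred to within 0.3 mm across. Along y the socket looks about 0.5–1 mm further on, so I shift +0.5 mm and go down slowly.

```bash

python3 -m creep '[0.5,0,0.05,-0.5,0,0,0,0.5,0,0.05,-1,0,0,0,0.5,0,0.05,-1.3,0,0,0,0.5,0,0.05,-1.3,0,0,0]'
python3 -m creep '[0.5,0,0,-0.3,0,0,0,0.5,0,0,-0.6,0,0,0,0.5,0,0,-0.6,0,0,0]'
python3 -m creep '[0.5,0,0,-0.3,0,0,0,0.5,0,0,-0.6,0,0,0,0.5,0,0,-0.6,0,0,0]'
```

```text
time_s: 13.42
ee_pos: [593.2, -200.9, 198.5]
tool_rot: [0.637, 0.771, -0.0, -0.001]
force: [-0.0, -0.2, -1.3]
finger_gap: 15.5
time_s: 13.67
ee_pos: [593.7, -201.0, 193.4]
tool_rot: [0.637, 0.771, -0.0, -0.001]
force: [-1.2, -0.4, -2.1]
finger_gap: 15.4
time_s: 13.92
ee_pos: [594.0, -201.2, 187.9]
tool_rot: [0.637, 0.771, -0.0, -0.0]
force: [-0.6, -2.0, -2.2]
finger_gap: 15.3
```

The foot has entered cleanly. I push on against the spring.

```bash

python3 -m creep '[0.5,0,0,-0.2,0,0,0,0.5,0,0,-0.4,0,0,0,0.5,0,0,-0.4,0,0,0]'
python3 -m creep '[0.5,0,0,-0.2,0,0,0,0.5,0,0,-0.4,0,0,0,0.5,0,0,-0.4,0,0,0]'
python3 -m creep '[0.5,0,0,-0.2,0,0,0,0.5,0,0,-0.3,0,0,0,0.5,0,0,-0.3,0,0,0]'
```

```text
time_s: 14.17
ee_pos: [594.3, -201.3, 185.1]
tool_rot: [0.637, 0.771, 0.0, 0.0]
force: [-1.3, 0.1, 3.3]
finger_gap: 15.4
time_s: 14.42
ee_pos: [594.3, -201.3, 181.1]
tool_rot: [0.637, 0.771, 0.0, 0.001]
force: [-1.7, 1.1, 5.6]
finger_gap: 15.2
time_s: 14.67
ee_pos: [594.6, -201.4, 179.7]
tool_rot: [0.637, 0.771, 0.0, 0.001]
force: [-2.8, 1.2, 9.5]
finger_gap: 15.4
```

```bash

python3 -m creep '[0.5,0,0,-0.2,0,0,0,0.5,0,0,-0.2,0,0,0,0.5,0,0,-0.2,0,0,0]'
python3 -m creep '[0.5,0,0,-0.2,0,0,0,0.5,0,0,-0.2,0,0,0,0.5,0,0,-0.2,0,0,0]'
python3 -m creep '[0.5,0,0,-0.1,0,0,0,0.5,0,0,-0.1,0,0,0,0.5,0,0,-0.1,0,0,0]'
```

```text
time_s: 14.92
ee_pos: [594.7, -201.4, 179.6]
tool_rot: [0.637, 0.771, 0.0, 0.001]
force: [-5.6, 2.1, 16.5]
finger_gap: 15.3
time_s: 15.17
ee_pos: [595.1, -201.7, 179.5]
tool_rot: [0.637, 0.771, 0.0, 0.002]
force: [-7.9, 2.9, 22.3]
finger_gap: 15.6
time_s: 15.42
ee_pos: [595.2, -201.7, 179.5]
tool_rot: [0.637, 0.771, 0.0, 0.002]
force: [-9.2, 3.4, 25.1]
finger_gap: 15.5
```

It is at a hard stop at z = 179.5, exactly the predicted home height (91 + 88.5), pressing with 25 N. I take a last look.

```bash

python3 -m creep '[0.5,0,0,0,0,0,0,0.5,0,0,0,0,0,0,0.5,0,0,0,0,0,0,0.5,0,0,0,0,0,0]'
python3 - <<'E'
from h import *
a=imaging.snapshot("wrist");sc=imaging.snapshot("scene");s=bot.sense();print(s["ee_pos"],s["force"],s["finger_gap"])
cv2.imwrite("pics/v11.png",np.hstack([cv2.resize(a[60:340,130:430],(450,420)),cv2.resize(sc[60:230,190:332],(350,420))]))
E
```

```text
time_s: 15.75
ee_pos: [595.2, -201.7, 179.5]
tool_rot: [0.637, 0.771, 0.0, 0.002]
force: [-8.7, 3.9, 25.1]
finger_gap: 15.1
[ 595.20812468 -201.7561762   179.47747915] [-9.90182916  3.897553   24.70266863] 15.072650028585056
```

View pics/v11.png

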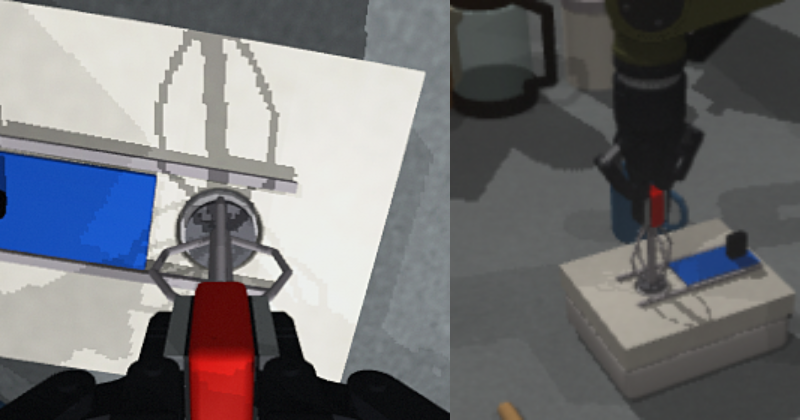

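The collar (220,230) sits concentric on the socket rim, the beater is upright, the cover is still open, and the mug has not moved. I hand in the job.

```bash
python3 -c "
from plant import bot
print(bot.close_job())"
```

```text
the job is handed in; nothing more can be done
None
```

I opened the cover, moved the beater from the stand into the drive socket, and handed in the job at about 15.8 s. The arm was still gripping the handle and pressing the beater home.

- **Cover:** It is fully open. I think relaxing the first pull let it slip back about 2 mm. I pushed the knob again from behind until it stopped dead at 35 N. During the first pull the force at the wrist briefly reached about 42 N, through the fingers and not the arm or gripper body.
- **Beater:** I regripped it once, about 10 mm deeper, then lifted it out and turned it about -0.06 rad to match the slots. The foot went in without jamming.
- **Home check:** The tool stopped at z = 179.5 mm, exactly the height worked out for the collar on the rim. It did not sink as the upward force rose from 10 to 25 N. The last pictures show the collar centred on the socket and the cover open.
- **Disagreements:** Position estimates from different views differed by 1–2 mm, up to 4 mm while the arm was still settling. A sideways force of about 10 N remained at the end.
- **Other objects:** I never touched the jar, the mug, the spatula or the green look-alikes. In the last pictures I could only check the mug, which had not moved.

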